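# Clamp the punch and hold the loupe over its tip

## Robot

A 7-joint arm with a two-finger parallel gripper is mounted at the origin on the work surface. World frame = base frame: x ahead of the robot, y to its left, z up, the work surface at z = 0. Lengths are in m, angles in rad, forces in N, time in s.
With the tool pointing down it reaches from about 0.425 to 0.925 m from the base axis. Payload 6.8 kg.
Tool frame: the origin (TCP) lies on the front face of the gripper's body, between the roots of the fingers; the fingertips stand 73 mm ahead of it and the grasp point (between the pads) lies 54 mm ahead of it (env.nose_length is the distance from the TCP to the fingertips, in m); z points along the fingers, y is the line along which they close (so a half turn about z gives the same grasp; the last joint's range is limited). The gripper opens to 85 mm and grips with 20 to 120 N. Pads are 22 mm wide; open, the fingers measure 114 mm over their backs; the gripper's body (76 mm by 85 mm) begins 54 mm behind the grasp point. The pads swing forward as they close: fully open they stand 13 mm farther back than shut.
Start: joints at [-1.306, 0.477, 0.022, 1.555, -0.011, 1.109, -0.083], TCP at [0.246, 0.629, 0.304] pointing down, gripper open.
Joint ranges: [-2.96, 2.96], [-0.34, 2.1], [-1.41, 1.46], [0.24, 2.44], [-1.37, 4.51], [0.17, 1.92], [-2.96, 2.96]. Speed limits (rad/s): [2.39, 2.39, 3.14, 3.14, 3.14, 3.14, 3.14].

## Interface

Orientations are given as a unit quaternion [w, x, y, z].
In Python, from cell import env, kin, camera, calibration, job gives the robot as it stands. The module is installed in compiled form; this text tells all that it offers. Calls block until the motion is done:
- env.reach(position, orientation): joint-space move of the TCP to a pose.
- env.movel(position, velocity=0.15, rot=None, stop_force=None): straight line of the TCP; rot=None keeps the orientation; velocity is the mean speed in m/s. With stop_force (N) it stops when the force on the tool has changed by that much, and returns True; else False.
- env.goto_joints(angles): joint-space move.
- env.grip(opening, f_grip=None): finger opening in m; f_grip is the grip in N (None keeps the last); returns when the fingers have stopped.
- env.dwell(seconds).
- kin.inverse_kinematics(position, orientation): joint angles nearest the present ones, or None.
- env.get_state(): the state.
- camera(name): name is "side" or "top"; returns (picture, depth): 384x512x3 uint8, blue, green, red; 384x512 float32, m along the optical axis (not along the pixel's ray), 0 where there is no reading.
- calibration(name): a dict with "fx", "fy", "cx", "cy" (pixels), "rvec" (rotation vector, rad) and "tvec" (3), from world to camera coordinates, as OpenCV has them. Camera axes: x right, y down, z forward; pixel columns grow to the right and rows downward; lengths in m; the calibration is good to about 2 mm. A picture is of the moment at which its call begins. calibration takes no time and is no camera call.
A pose or a line that the arm cannot do raises env.PlanningError and nothing moves.
- job.job_done(): hands the job in; it is judged then, once.
The state is a dict: "time": time; "qpos": joint angles; "joint_velocities": joint speeds; "joint_torque": joint torques, N m; "tcp_pos": TCP position; "orientation": TCP orientation; "force": force on the tool from outside, world axes, zero at the start; "torque": the same for the moment, N m; "opening": finger opening in m; "gripper_force": force on a finger pad.
Only numpy, scipy, OpenCV 4.12 (cv2) and the standard library are available. Lean on these libraries where they do the work, as an engineer would, in place of code of your own. Each camera call takes 0.05 s, during which the arm holds its last target. There are 200 camera calls.

## Task

The punch lying in the vee block on the inspection plate is ready for an edge check. First bring the handle of the toggle clamp all the way down so that the clamp holds the punch; then pick up the hand loupe by its handle and hold it level with the lens centred over the end of the punch's thin point, at the focal height marked by the scriber point of the surface gauge. Finish while still holding the loupe there in the air, steady and touching nothing else, and leave the punch, the gauge setting and the other tools on the counter as they are.

Things in the scene. Friction and masses are not known exactly. Their poses are not given: they have to be found in the camera images.
- fixture: Inspection fixture, fixed: steel plate 300 (x) by 200 (y) by 18 mm. Origin on the counter; z up, x away from the robot at yaw 0; plate covers x -125 to +175, y +-100 mm. On it: a vee block 50 (x) by 70 (y) by 36 mm high centred at x +30, y 0, groove along y; and the toggle clamp's frame, 28 mm wide, at x -78 to -19, y 0, its top 88 mm (link 100 mm) above the counter.
- clamp_pivot (a point): Pivot of the toggle clamp's handle, on the fixture at x -55, y 0 and 70 mm above the counter. The handle turns about the fixture's y axis there.
- clamp_handle (a joint): Handle angle of the toggle clamp: 0 fully down at its stop (level, pointing to the fixture's -x, clamp closed); about 0.85 to 1.1 (50 to 63 degrees up) at the start; 1.2 upper stop. Grip point = pivot + 95 mm * (-cos, 0, sin of the angle) in the fixture's axes. It stays where it is left; friction needs about 3 to 6 N at the grip. Fully down means under 0.08.
- clamp_grip (a point): Point on the axis of the handle's round black grip, 95 mm from the pivot; the grip is 19 mm in diameter and runs from 45 to 125 mm from the pivot.
- clamp_bar: The clamp's steel bar, 70 mm long, 16 mm wide, with a rubber-tipped spindle, linked to the handle. Origin at its pivot, fixture x -28, y 0, 79 mm above the counter. Handle up: bar about upright. Handle fully down: bar level towards the vee block, top about 91 mm above the counter, its sprung rubber tip pressing on the punch at fixture x +30, y 0.
- punch: Grey carbide punch lying loose in the vee block: shank 20 mm diameter, 80 mm long, a 26 mm head at one end and a thin point, 12 mm diameter by 24 mm long, at the other. Origin on its axis (48 mm above the counter), 62 mm from the point's end; its y axis runs along it towards the point.
- punch_tip (a point): Centre of the end face of the punch's thin point, 48 mm above the counter, sticking out beyond the +y end of the vee block. The lens is to be centred (seen from above) over this.
- gauge: Surface gauge standing fixed on the plate behind the punch's point: dark steel base 66 by 50 mm, 24 mm high, round spindle 10 mm in diameter rising to 247 mm above the counter. Origin under the base's centre, 18 mm above the counter.
- scriber_point (a point): Tip of the surface gauge's scriber: a level 6 mm rod on the spindle, at a height that differs each time (about 130 to 175 mm above the counter), pointing towards the robot, its tip 40 to 65 mm beyond the punch's point seen from above. The tip's height marks the focal height for the lens centre. The scriber slides on the spindle if pushed (6 N): do not touch it.
- loupe: Hand loupe, black plastic, clear lens, lying flat and loose on the counter left or right of the fixture, about 0.14 kg: round frame 64 mm diameter, 14 mm high; straight square handle 20 mm wide and high, from 32 to 150 mm from the lens centre along the body's -x. Origin at the lens centre on the underside; z is the lens axis. Centre of mass about 72 mm from the lens centre.
- loupe_lens (a point): Centre of the lens, 7 mm above the loupe's underside.
- loupe_grip (a point): Good grip point in the handle, 80 mm from the lens centre along -x, 10 mm above the underside. Grip across the handle (20 mm wide).
- wrench: Bystander: steel open-ended wrench 190 mm long lying on the counter, to the right of the fixture if the loupe is on the left, and the other way round. Origin on the counter, under it.
- gold_punch: Bystander: punch with a gold-tinted coating standing head up in a fixed wooden block 120 by 70 mm, 40 mm high. Origin at the lower end of its axis, on the hole's floor 6 mm above the counter; it rises to 116 mm.
- bushing: Bystander: white flanged die bushing 44 mm in diameter, 32 mm high, standing on the counter nearer the robot than the fixture. Origin under its centre.
- key_plate: Bystander: blued steel key plate 90 by 50 by 10 mm lying on the counter nearer the robot than the fixture. Origin under its centre.
- setup_block: Bystander: drilled steel setup block 75 by 50 by 25 mm on the counter. Origin under its centre.
Things that resemble listed ones, but are neither listed nor needed, are in the scene too. What is shaped like the loupe but purple or yellow is not meant.

How it is judged:
On the way, in this order (a step that is already met when the one before it is completed fails the run):
1. the clamp handle is fully down and the clamp's tip presses on the punch, the loupe still lying on the counter (value of joint clamp_handle below 0.08 rad and contact force between clamp_bar and punch above 0.5 N and height (world z) of loupe_lens below 0.02 m), for 0.2 s.
2. the loupe is lifted off the counter in the fingers (height (world z) of loupe_lens above 0.05 m and contact force between the fingers and loupe above 2 N), for 0.2 s.
3. the loupe is held level at the marked height over the punch's point (contact force between the fingers and loupe above 2 N and horizontal distance between loupe_lens and punch_tip below 0.012 m and z of loupe_lens in the frame of scriber_point between -0.006 and 0.006 m and angle between loupe's own z axis and vertical below 0.12 rad and linear speed of loupe below 0.03 m/s and contact force between loupe and fixture below 0.2 N and contact force between loupe and gauge below 0.2 N and contact force between loupe and punch below 0.2 N), for 0.5 s.
At the end, for the whole second after the job is handed in: The fingers hold the loupe, lens centre within 12 mm sideways of the end of the punch's point and 6 mm of the scriber point's height, tilted under 7 degrees, at rest, touching no fixture, gauge or punch; the clamp handle is fully down (under 0.08 rad) and the clamp presses on the punch (all of step 3 and value of joint clamp_handle below 0.08 rad and contact force between clamp_bar and punch above 0.5 N); the arm keeps its last pose, push and grip.
It fails at once if the punch's tip moved more than 10 mm from where it was loaded (distance of punch_tip from where it was at the start of the episode above 0.01 m).
It fails at once if the gauge's scriber was shifted more than 4 mm (distance of scriber_point from where it was at the start of the episode above 0.004 m).
It fails at once if a bystander on the counter was moved more than 30 mm (distance of any of wrench, gold_punch, bushing, key_plate, setup_block from where it was at the start of the episode above 0.03 m).
It also fails if it takes over 48 s, if anything falls off the work surface, if the arm or the gripper's body presses on something with over 40 N, if the wrist force passes 120 N, or if a joint passes its speed limit or range.

## Working session

There is one attempt and no reset: what is moved stays moved. The work goes in short steps, each a Python script; the robot and the scene stay as the last script left them, time stands still between calls to the robot, and variables do not carry over. Pictures are saved under pics/ and viewed, at most 10 in all, crops included, and the job is handed in when it is done.

```bash
mkdir -p pics; cat > h.py <<'E'
import numpy as np, cv2
from cell import env, kin, camera, calibration, job
def cal(n):
    c=calibration(n); K=np.array([[c['fx'],0,c['cx']],[0,c['fy'],c['cy']],[0,0,1]])
    R=cv2.Rodrigues(np.array(c['rvec'],float))[0]; return K,R,np.array(c['tvec'],float).ravel()
def cloud(n,d):
    K,R,t=cal(n); v,u=np.mgrid[:d.shape[0],:d.shape[1]]
    P=np.stack([(u-K[0,2])/K[0,0]*d,(v-K[1,2])/K[1,1]*d,d],-1)
    W=(P-t)@R; W[d==0]=np.nan; return W
def snap(tag):
    for n in('top','side'):
        b,d=camera(n); np.savez(f'{tag}_{n}.npz',b=b,d=d,W=cloud(n,d)); cv2.imwrite(f'pics/{tag}_{n}.png',b)
E
python3 -c "
from h import *
snap('a')
for n in('top','side'):
    K,R,t=cal(n);print(n,K[0,0],-R.T@t,R[2])
print(env.get_state()['time'],env.get_state()['orientation'])
"
```

```text
top 442.83908496477017 [0.17937863 0.0464959  1.44798275] [ 2.38988114e-01 -8.66499023e-04 -9.71022106e-01]
side 409.92632520190915 [ 0.35149797 -0.85198412  0.77978992] [ 0.12103941  0.7963694  -0.5925751 ]
0.1 [-9.46047470e-05  1.85308416e-01  9.82680046e-01 -8.42444110e-04]
```

View pics/a_top.png

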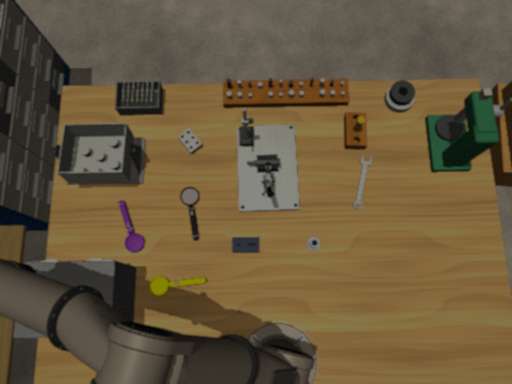

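View pics/a_side.png

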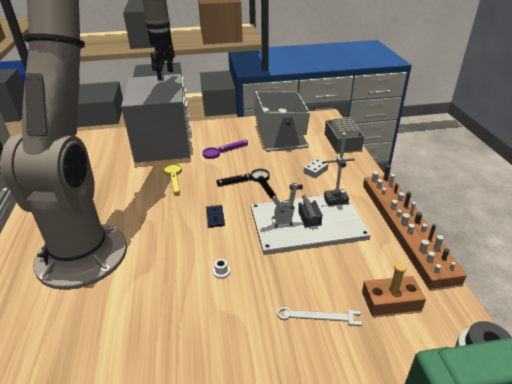

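The top view shows the black loupe at lens (190,196) and handle end (196,238), left of the plate, which spans (238–298, 125–210). The clamp is around (268,185) and the gauge at (246,135). The side view shows the raised clamp handle at about (265,188) and the gauge at (340,165). Next I'll measure these.

```bash
cat > m.py <<'E'
from h import *
T=np.load('a_top.npz');S=np.load('a_side.npz')
W=T['W'];Ws=S['W']
print('counter z',np.nanmedian(W[250:270,250:300,2]),np.nanmedian(Ws[240:260,120:180,2]))
# plate top points
for n,w in(('top',W),('side',Ws)):
    m=(abs(w[...,2]-.018)<.005)&(w[...,0]>.4)&(w[...,0]<.95)&(abs(w[...,1])<.3)
    m=m.astype(np.uint8); k,l,st,c=cv2.connectedComponentsWithStats(m)
    i=1+np.argmax(st[1:,4]); p=w[l==i]
    r=cv2.minAreaRect(p[:,:2].astype(np.float32)); print(n,r,np.median(p[:,2]),st[i])
# crops
a=cv2.resize(T['b'][100:250,170:320],None,fx=4,fy=4,interpolation=cv2.INTER_CUBIC)
b=cv2.resize(S['b'][110:260,210:390],None,fx=4,fy=4,interpolation=cv2.INTER_CUBIC)
cv2.imwrite('pics/c1.png',cv2.convertScaleAbs(a,alpha=1.3));cv2.imwrite('pics/c2.png',cv2.convertScaleAbs(b,alpha=1.3))
# loupe black mask
for n,b_,w in(('top',T['b'],W),('side',S['b'],Ws)):
    m=(b_.max(2)<70)&(w[...,2]>.002)&(w[...,2]<.03)&(w[...,0]>.4)&(w[...,0]<.8)&(w[...,1]>.1)&(w[...,1]<.35)
    k,l,st,c=cv2.connectedComponentsWithStats(m.astype(np.uint8))
    i=1+np.argmax(st[1:,4]); p=w[l==i]; print(n,st[i],p.min(0),p.max(0),cv2.minAreaRect(p[:,:2].astype(np.float32)),np.percentile(p[:,2],[10,50,90]))
E
python3 m.py
```

```text
counter z -0.0010143071191047388 0.0025392792284458982
top ((0.6257190704345703, 0.016906723380088806), (0.30149194598197937, 0.19957205653190613), 1.2937307357788086) 0.01750227472881231 [ 237  124   63   88 3525]
side ((0.6244012713432312, 0.020545803010463715), (0.3007691204547882, 0.20330816507339478), 1.4677244424819946) 0.02034371261040153 [ 251  195  120   57 3489]
top [187 197  12  37 171] [0.40133983 0.24757179 0.00705882] [0.52460723 0.28658035 0.02748888] ((0.4628426730632782, 0.2671900987625122), (0.12312185019254684, 0.037878818809986115), 0.6518884897232056) [0.01259413 0.01768551 0.02308838]
side [222 174  36  11 178] [0.40020836 0.24883971 0.0021162 ] [0.51505081 0.2829978  0.02512689] ((0.4574451446533203, 0.26603394746780396), (0.11472025513648987, 0.032093483954668045), 1.253003478050232) [0.00649729 0.01598714 0.02261487]
```

View pics/c1.png

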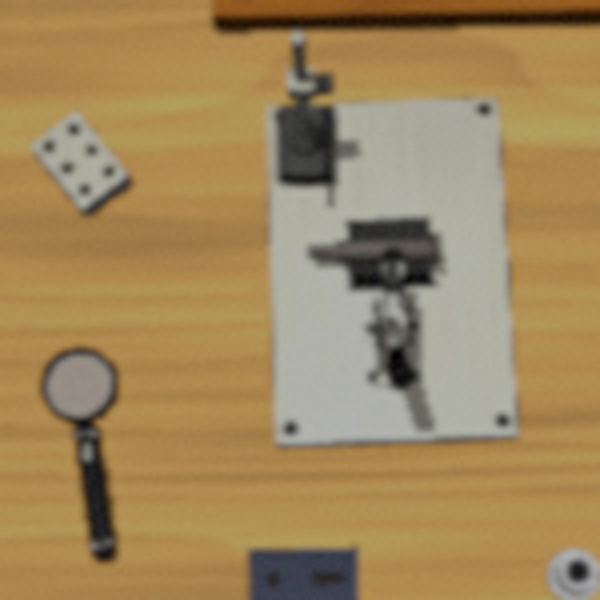

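View pics/c2.png

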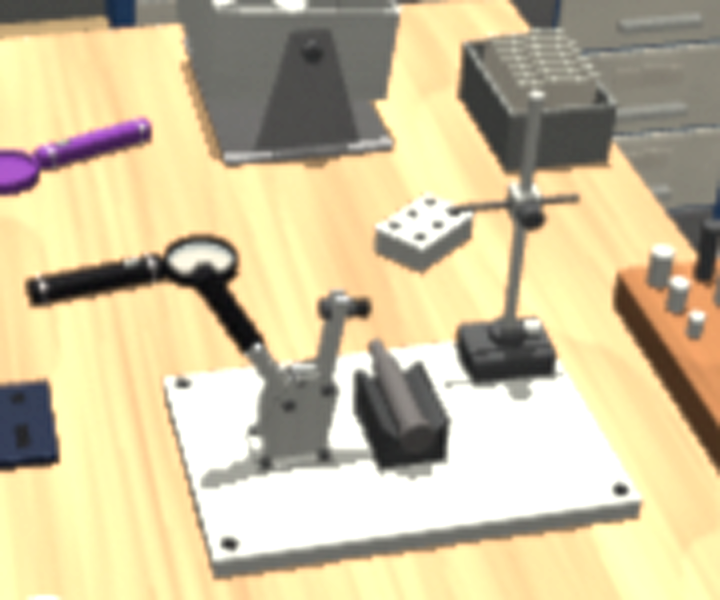

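The crops show the punch's point ending at about (248,163) in the full top image, towards +y. The scriber tip is at about (323,162) in the full side image, and the clamp grip runs from about (262,180) to (273,196). Now the 3D extraction.

```bash
cat > m2.py <<'E'
from h import *
np.set_printoptions(precision=4,suppress=True)
T=np.load('a_top.npz');S=np.load('a_side.npz');W=T['W'];Ws=S['W']
print('top row punch tip region');
for r in (162,163,164):print(r,[tuple(np.round(W[r,c],3)) for c in range(245,254)])
print('scriber side')
for r in range(160,166):print(r,[tuple(np.round(Ws[r,c],3)) for c in range(319,332,2)])
for n,w in(('top',W),('side',Ws)):
    z=w[...,2]
    def box(x0,x1,y0,y1,z0,z1):return w[(w[...,0]>x0)&(w[...,0]<x1)&(w[...,1]>y0)&(w[...,1]<y1)&(z>z0)&(z<z1)]
    p=box(.6,.68,.06,.13,.03,.075);print(n,'punch tip pts',len(p),p.min(0),p.max(0),p.mean(0)) if len(p) else 0
    p=box(.6,.68,.055,.07,.03,.075);print(n,'shank',p.mean(0),p[:,2].max()) if len(p) else 0
    p=box(.66,.80,.0,.16,.12,.19);print(n,'scriber',len(p));print(p[np.argsort(p[:,0])][:12]) if len(p) else 0
    p=box(.66,.80,.0,.16,.19,.26);print(n,'spindle',p.mean(0),p[:,2].max()) if len(p) else 0
    p=box(.66,.80,.0,.16,.033,.05);print(n,'gbase',p.min(0),p.max(0),cv2.minAreaRect(p[:,:2].astype(np.float32)),len(p))
    p=box(.45,.56,-.05,.1,.10,.2);print(n,'handle',len(p),p.min(0),p.max(0));print(p[np.argsort(p[:,2])][-6:])
E
python3 m2.py
```

```text
top row punch tip region
162 [(np.float64(0.64), np.float64(0.091), np.float64(0.024)), (np.float64(0.643), np.float64(0.088), np.float64(0.016)), (np.float64(0.63), np.float64(0.084), np.float64(0.056)), (np.float64(0.631), np.float64(0.08), np.float64(0.053)), (np.float64(0.63), np.float64(0.077), np.float64(0.054)), (np.float64(0.629), np.float64(0.074), np.float64(0.057)), (np.float64(0.63), np.float64(0.07), np.float64(0.054)), (np.float64(0.63), np.float64(0.067), np.float64(0.055)), (np.float64(0.63), np.float64(0.064), np.float64(0.054))]
163 [(np.float64(0.64), np.float64(0.092), np.float64(0.012)), (np.float64(0.638), np.float64(0.088), np.float64(0.02)), (np.float64(0.628), np.float64(0.084), np.float64(0.049)), (np.float64(0.628), np.float64(0.08), np.float64(0.051)), (np.float64(0.627), np.float64(0.077), np.float64(0.054)), (np.float64(0.627), np.float64(0.074), np.float64(0.051)), (np.float64(0.627), np.float64(0.071), np.float64(0.053)), (np.float64(0.627), np.float64(0.067), np.float64(0.052)), (np.float64(0.628), np.float64(0.064), np.float64(0.049))]
164 [(np.float
[... 4082 characters left out ...]
.1623]
 [0.6753 0.0857 0.1652]
 [0.6794 0.0891 0.1626]
 [0.6798 0.0909 0.1648]
 [0.6823 0.0891 0.1623]
 [0.6832 0.0923 0.1635]
 [0.6849 0.0879 0.1627]
 [0.6854 0.0902 0.1646]
 [0.687  0.0855 0.164 ]
 [0.6881 0.0896 0.1647]
 [0.6906 0.0874 0.1624]
 [0.6913 0.0903 0.1639]]
side spindle [0.729  0.0865 0.2212] 0.2502909148076273
side gbase [0.6965 0.0617 0.0332] [0.7634 0.115  0.0498] ((0.730009138584137, 0.08808359503746033), (0.05237388610839844, 0.06721299141645432), 88.68952941894531) 215
side handle 210 [0.4797 0.0059 0.1001] [0.5359 0.0295 0.187 ]
[[0.4901 0.0147 0.1845]
 [0.4925 0.0136 0.1849]
 [0.4881 0.0185 0.1853]
 [0.4906 0.0175 0.1857]
 [0.4914 0.0221 0.1857]
 [0.4928 0.0151 0.187 ]]
```

```bash
cat > m3.py <<'E'
from h import *
np.set_printoptions(precision=4,suppress=True)
T=np.load('a_top.npz');b=T['b'];K,R,t=cal('top')
def ray(u,v,z):
    d=R.T@np.linalg.inv(K)@[u,v,1]; c=-R.T@t; return c+d*(z-c[2])/d[2]
g=b[180:245,175:210].max(2); m=(g<75).astype(np.uint8)
k,l,st,c=cv2.connectedComponentsWithStats(m,connectivity=8); i=1+np.argmax(st[1:,4])
v,u=np.nonzero(l==i); u=u+175;v=v+180
P=np.array([ray(a,q,.017) for a,q in zip(u,v)])[:,:2]
print(len(P),P.min(0),P.max(0))
lens=ray(189.6,195.9,.014)[:2];end=ray(195.6,238.4,.02)[:2];print('eye',lens,end,np.linalg.norm(lens-end))
h=P[P[:,0]<lens[0]-.045]; line=cv2.fitLine(h.astype(np.float32),cv2.DIST_HUBER,0,.001,.001).ravel();print('handle line',line,len(h))
ring=P[P[:,0]>lens[0]-.034]; print('ring',len(ring),cv2.minEnclosingCircle(ring.astype(np.float32)))
q=[0,0,1,0]
for p in([.50,.0155,.30],[.5,.0155,.208],[.4505,.0145,.124],[.445,.265,.064],[.548,.085,.215]):print(p,kin.inverse_kinematics(p,q))
E
python3 m3.py
```

```text
220 [0.3831 0.2468] [0.5439 0.2882]
eye [0.5283 0.2773] [0.3847 0.2541] 0.14545132614096778
handle line [0.9866 0.1632 0.4313 0.2609] 172
ring 33 ((0.5220531225204468, 0.27037161588668823), 0.028330327942967415)
[0.5, 0.0155, 0.3] [-0.5533  0.1986  0.4583  1.9942 -0.1059  0.9715  1.5279]
[0.5, 0.0155, 0.208] [-0.4554  0.327   0.3606  2.0774 -0.1646  0.7637  1.5778]
[0.4505, 0.0145, 0.124] [-0.3745  0.4056  0.2438  2.2324 -0.192   0.5224  1.5879]
[0.445, 0.265, 0.064] [-0.6727  0.5845  0.0189  2.0852 -0.023   0.4721  0.9343]
[0.548, 0.085, 0.215] [-0.4712  0.3914  0.2569  1.9439 -0.1327  0.8224  1.4284]
```

```bash
cat > clamp.py <<'E'
from h import *
np.set_printoptions(precision=3,suppress=True)
q=[0,0,1,0]; piv=np.array([.5455,.0163,.070]); L=.092
def tcp(a): return piv+L*np.array([-np.cos(a),-.02*np.cos(a),np.sin(a)])+[0,0,.054]
def show(s):
    st=env.get_state();print(s,round(st['time'],2),np.array(st['tcp_pos']),np.array(st['force']),round(st['opening'],4),st['gripper_force'])
a0=1.08
env.grip(.05,30); env.reach(list(tcp(a0)+[0,0,.09]),q); show('above')
r=env.movel(list(tcp(a0)),.12,stop_force=15); show(f'down {r}')
if not r:
    env.grip(0,30); show('gripped')
    for a in np.linspace(a0,-.02,12)[1:]:
        if env.movel(list(tcp(a)),.08,stop_force=60): show(f'stopped at {a}'); break
    show('arc end')
snap('b')
E
python3 clamp.py
```

```text
above 2.91 [0.502 0.016 0.295] [-0.497  0.386  1.347] 0.05 0.0
down False 3.81 [0.503 0.015 0.206] [ 1.259 -0.235 -0.033] 0.0502 0.0
gripped 4.18 [0.503 0.017 0.206] [-0.738  5.066  5.701] 0.0182 29.337000846862793
arc end 7.12 [0.455 0.016 0.122] [ 1.953  6.351 -0.688] 0.0181 29.349607229232788
```

```bash
cat > press.py <<'E'
from clamp_h import *
env.grip(.05,30); show('open')
p=np.array(env.get_state()['tcp_pos'])
env.movel([p[0],p[1],.20],.15); env.grip(0,30)
r=env.movel([p[0]-.002,p[1],.140],.08,stop_force=18); show(f'press {r}')
snap('c')
env.movel([p[0],p[1],.20],.15); show('up')
E
sed '/^a0=/,$d' clamp.py > clamp_h.py
python3 press.py; python3 - <<'E'
import cv2,numpy as np
b=cv2.imread('pics/c_side.png'); cv2.imwrite('pics/c3.png',cv2.resize(b[110:260,210:390],None,fx=4,fy=4,interpolation=cv2.INTER_CUBIC))
E
```

```text
open 7.62 [0.453 0.014 0.122] [ 0.9   -0.174 -0.471] 0.0501 0.0
press True 9.43 [0.452 0.014 0.151] [-5.984  0.044 22.865] -0.0003 11.71453082934022
up 10.01 [0.453 0.014 0.199] [-1.201  0.51   0.297] 0.0 0.0
```

View pics/c3.png

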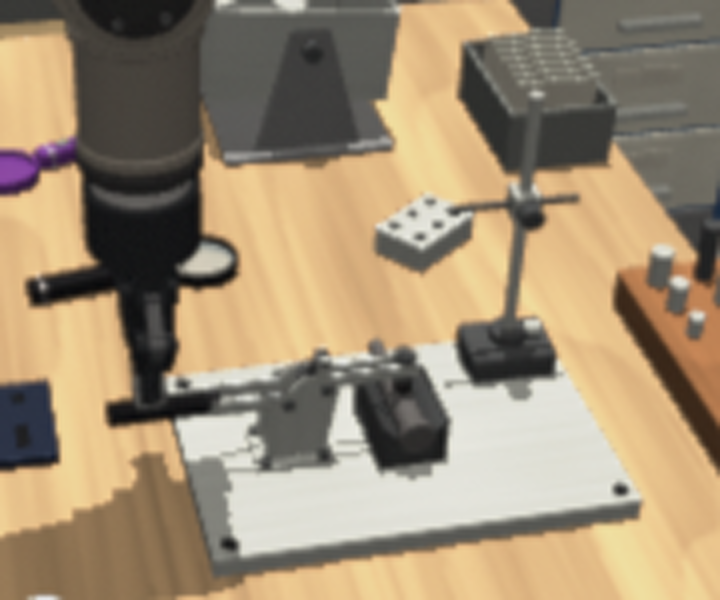

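The handle is level: contact came at fingertip z ≈ 0.078, and the bar is lying on the punch. Now the loupe.

```bash
cat > loupe.py <<'E'
from clamp_h import *
th=np.arctan2(.1632,.9866); q=[0,-np.sin(th/2),np.cos(th/2),0]
ax=np.array([np.cos(th),np.sin(th)]); g=np.array([.4494,.2640])
env.grip(.06,60); env.reach([*g,.20],q)
r=env.movel([*g,.076],.10,stop_force=8); show(f'down {r}')
z0=env.get_state()['tcp_pos'][2]
env.grip(0,60); show('grip')
env.movel([*g,z0+.08],.08); show('lift')
env.movel([*g,.27],.15)
tgt=np.array([.628,.0855])-.08*ax
env.movel([*tgt,.27],.12); env.movel([*tgt,z0-.007+.158],.05); show('there')
env.dwell(.3); snap('d')
E
python3 loupe.py
python3 - <<'E'
import cv2,numpy as np
b=cv2.imread('pics/d_side.png');t=cv2.imread('pics/d_top.png')
f=lambda im:cv2.resize(im,(400,400),interpolation=cv2.INTER_CUBIC)
cv2.imwrite('pics/d1.png',np.hstack([f(b[120:220,260:360]),f(t[100:200,200:300])]))
E
```

```text
down False 12.98 [0.45  0.264 0.077] [ 0.157  0.673 -1.084] 0.0597 0.0
grip 13.43 [0.45  0.264 0.077] [-1.308 -0.299  5.529] 0.0185 59.704216718673706
lift 14.59 [0.449 0.264 0.156] [-0.439 -0.584 -1.198] 0.0184 58.90768110752106
there 18.45 [0.549 0.072 0.228] [-0.261 -0.086 -0.344] 0.0184 58.901265263557434
```

View pics/d1.png

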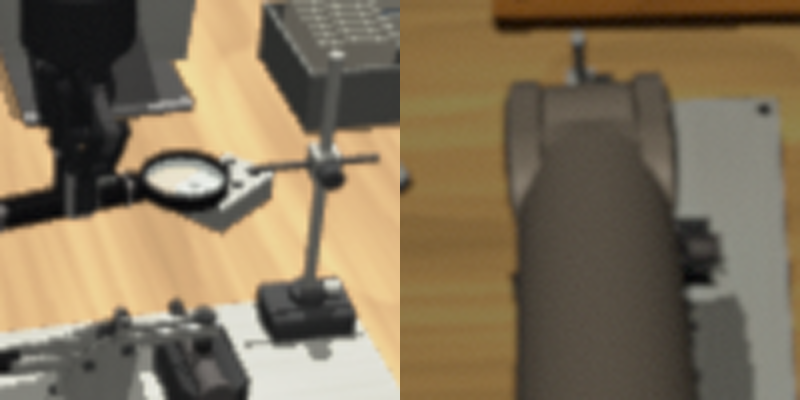

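In the side view the loupe ring is at about (306,165) in the full image, next to the scriber tip at (322,162) with a visible gap. The arm hides the loupe from the top view. I'll check height, centring and tilt against the scriber in the side camera's own depth.

```bash
cat > chk.py <<'E'
from h import *
import sys
from scipy.optimize import least_squares
np.set_printoptions(precision=4,suppress=True)
S=np.load(sys.argv[1]+'_side.npz');w=S['W'];b=S['b'];x,y,z=w[...,0],w[...,1],w[...,2]
m=(x>.588)&(x<.667)&(y>.045)&(y<.135)&(z>.135)&(z<.19)
p=w[m];print('loupe',len(p),p.min(0),p.max(0),np.median(p,0))
dark=b.max(2)<80
r=p; A=np.c_[r[:,:2]-r[:,:2].mean(0),np.ones(len(r))]
c=np.linalg.lstsq(A,r[:,2],rcond=None)[0];print('plane slope',c[:2],'z at centre',c[2],'resid',np.std(r[:,2]-A@c))
v,u=np.nonzero(m); vv,uu=v,u
hull=cv2.convexHull(np.c_[u,v].astype(np.int32))
e=cv2.fitEllipse(hull.astype(np.float32));print('ellipse',e)
K,R,t=cal('side')
def ray(u,v,zz):
    d=R.T@np.linalg.inv(K)@[u,v,1]; cc=-R.T@t; return cc+d*(zz-cc[2])/d[2]
print('centre at z .168:',ray(*e[0],.168),'.161',ray(*e[0],.161))
s=w[(x>.672)&(x<.70)&(y>.07)&(y<.11)&(z>.145)&(z<.18)];print('scriber',len(s),np.median(s,0),s.min(0))
for v in range(154,176):print(v,' '.join('%5.0f'%(1000*z[v,u]) if m[v,u] else '  .  ' for u in range(294,322,2)))
E
python3 chk.py d
```

```text
loupe 323 [0.5881 0.053  0.1525] [0.6599 0.1192 0.1742] [0.6258 0.0824 0.1627]
plane slope [-0.037   0.0369] z at centre 0.16321810920286509 resid 0.0036666694789272707
ellipse ((304.41436767578125, 164.8343048095703), (16.23630714416504, 26.474884033203125), 89.03543090820312)
centre at z .168: [0.622  0.0761 0.168 ] .161 [0.6251 0.0867 0.161 ]
scriber 19 [0.6885 0.0887 0.1633] [0.6726 0.0851 0.1605]
154   .     .     .     .     .     .     .     .     .     .     .     .     .     .  
155   .     .     .     .     .     .     .     .     .     .     .     .     .     .  
156   .     .     .     .     .     .     .     .     .     .     .     .     .     .  
157   .     .     .     .     169   168   168   168   .     .     .     .     .     .  
158   .     .     166   166   167   164   167   165   165   168   .     .     .     .  
159   .     .     166   165   162   160   164   160   165   167   168   .     .     .  
160   .     166   162   161   161   161   161   164   163   164   166   .     .     .  
161   .     167   162   164   161   161   162   162   161   162   165   166   .
[... 538 characters left out ...]
68   163   157   163   164   167   167   168   166   167   169   161   158   .     .  
169   162   156   160   162   163   165   165   163   165   163   .     153   .     .  
170   159   .     157   161   161   163   163   160   161   162   157   .     .     .  
171   .     .     .     158   158   159   159   161   159   156   .     .     .     .  
172   .     .     .     .     153   157   155   159   156   .     .     .     .     .  
173   .     .     .     .     .     .     .     .     .     .     .     .     .     .  
174   .     .     .     .     .     .     .     .     .     .     .     .     .     .  
175   .     .     .     .     .     .     .     .     .     .     .     .     .     .
```

Measured in the side camera, the lens centre is at about 0.1605 m against about 0.161 m for the scriber axis. The ring is level and centred at about (0.628, 0.087), compared with the punch tip at about (0.627, 0.089). All of this is well within tolerance, so I'm handing in.

```bash
python3 -c "
from clamp_h import *
env.dwell(1.0); show('final'); print(job.job_done())"
```

```text
final 19.85 [0.549 0.072 0.228] [-0.328  0.578 -1.302] 0.0184 58.9002388715744
the job is handed in; nothing more can be done
None
```

I closed the clamp on the punch and handed the job in at about 20 s, still holding the loupe level over the punch's point at the scriber height; no verdict came back.

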